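# Put the open sample jar into the lidded storage tub

## Robot

A 6-joint arm with a two-finger parallel gripper is mounted at the origin on a cart in front of the work surface, level with it; the furniture and walls round the work are solid. World frame = base frame: x ahead of the robot, y to its left, z up, the work surface at z = 0. Lengths are in m, angles in rad, forces in N, time in s.
With the tool pointing down it reaches from about 0.25 to 0.775 m from the base axis. Payload 4 kg.
Tool frame: the origin (TCP) lies at the very end of the fingers, on their centre line; the grasp point (between the pads) lies 19 mm behind it (robot.tcp_to_grasp is the distance from the TCP to the grasp point, in m); z points along the fingers, y is the line along which they close (so a half turn about z gives the same grasp; the last joint's range is limited). The gripper opens to 94 mm and grips with 3 to 60 N. Pads are 16 mm wide; open, the fingers measure 119 mm over their backs; the gripper's body (75 mm by 177 mm) begins 78 mm behind the grasp point.
Start: joints at [-1.449, 0.087, 1.371, -0, 1.684, -0.103], TCP at [0.123, -0.536, 0.174] pointing down, gripper open.
Joint ranges: [-3.1, 3.1], [-0.76, 2.03], [0.27, 2.55], [-1.08, 4.22], [0.17, 2.65], [-2.57, 2.57]. Speed limits (rad/s): [2.79, 2.79, 3.14, 3.14, 3.14, 3.14].

## Interface

Orientations are given as [roll, pitch, yaw] about the fixed x, y, z axes, in that order (R = Rz(yaw) Ry(pitch) Rx(roll)).
In Python, from bench import robot, eyes gives the robot as it stands (robot), with the cameras (eyes).
- The arm moves only by the shell command python3 nudge.py, which reads ROWS from standard input. ROWS is one flat JSON list of numbers that holds 1 to 20 rows one after another, with no inner brackets; each row has 5 numbers: the finger opening in m, then dx, dy, dz in m, then a turn about the tool's z in rad; each row shifts and turns the commanded pose from where the row before left it, along the tool's axes as they then stand; what a row does not reach is not made up. A row lasts 1/12 s, in which the tool goes at most 0.0417 m and 0.125 rad, less where a joint would pass 70% of its speed; a pose out of reach is approached as far as the arm can. The fingers move at their own pace and stop on an object; the grip force is fixed at half the most. Time passes only in rows, so rows that do not move let the fingers close. It prints the time, the measured TCP pose, the force, the opening and the grip force at its end. Input that does not fit is refused with a message, and nothing moves.
- robot.get_obs(): the state, without advancing time (a new reading comes with each control period).
- eyes.snapshot(name): name is "scene" or "side" or "wrist"; returns a dict with "color" (400x640x3 uint8, blue, green, red), "fx", "fy", "cx", "cy" (pixels), "extrinsics" (4x4, takes a point from world to camera coordinates). Camera axes: x right, y down, z forward; pixel columns grow to the right and rows downward; lengths in m; the calibration is good to about 2 mm. A picture is of the moment at which its call begins. There is no depth.
- robot.close_job(): hands the job in; it is judged then, once.
The state is a dict: "time": time; "joint_positions": joint angles; "qvel": joint speeds; "joint_torque": joint torques, N m; "tool_pos": TCP position; "ee_rot": TCP orientation; "wrist_force": force on the tool from outside, world axes, zero at the start; "wrist_torque": the same for the moment, N m; "width": finger opening in m; "finger_force": force on a finger pad.
Only numpy, scipy, OpenCV 4.12 (cv2) and the standard library are available. Lean on these libraries where they do the work, as an engineer would, in place of code of your own. Each camera call takes 0.05 s, during which the arm holds its last target. There are 200 camera calls.

## Task

Take hold of the thumb tab of the round tub's loose lid, tip that side of the lid well up while the opposite edge still rests on the tub's rim, then lift the lid off and lay it, not drop it, flat and right way up in the middle of the square mat. Then stand the short, capless sample jar upright inside the tub. The jar is open and thin-walled: hold it with a light grip, keep it upright and set it down softly, and leave the tub and the two taller capped jars where they are.

Things in the scene. Friction and masses are not known exactly. Their poses are not given: they have to be found in the camera images.
- tub: round white plastic tub, loose, 0.6 kg; outside 116 mm across the top, 106 mm across the foot, 45 mm high; wall 4 mm (inside 108 mm across at the top, 98 mm at the floor), inner floor 5 mm above its underside. Origin at the centre of its underside, z up. It starts with the lid on.
- lid: round grey lid, loose, about 0.09 kg, resting on the tub's rim with no catch; disc 124 mm across, 5 mm thick, and under it a plug 100 mm across, 6 mm deep, inside the tub with 4 mm to spare all round. Origin: centre of the plug's underside (39 mm above the tub's underside when seated), z up; disc underside at z = 6 mm, top at 11 mm. A thumb tab sticks out to the lid's own -x.
- lid_tab (a point): the place to pinch the thumb tab across its width, at mid-thickness: lid frame (-80, 0, 10) mm. The tab is 22 mm wide along y, 8 mm thick (z 6 to 14 mm) and reaches from the disc's edge to 96 mm from the lid's centre; nothing is below it. At the start it points towards the robot's side of the bench (world -x, within about 30 degrees).
- lid_far (a point): the edge of the lid across from the tab, on the disc's underside: lid frame (60, 0, 6) mm; it is the edge that the lid tips about
- mat: square grey set-down mat with a dark edge, fixed flat on the bench, empty, 180 x 180 x 3 mm; origin at the centre of its underside. Tub and mat stand left and right (either way round) of the fixed clamp fixture, whose plate spans x 0.44 to 0.56 m, y 0.01 to 0.2 m, and whose lever, reaching to y -0.02 m, is 0.2 m high: carry things over it above z = 0.3 m.
- short_jar: grey sample jar without a cap, the shortest and straightest of three: 30 mm across, 31 mm high, 26 g, thin-walled (over 60 N from a finger breaks it). Origin: centre of its underside, z up. It stands in a row along y with the two capped jars, in any of the three places, behind the clamp fixture; centres at least 65 mm apart.
- capped_jar_a: grey sample jar with a wider ribbed cap, 33 mm across, 43 mm high; to be left alone. Origin at the centre of its underside.
- capped_jar_b: second capped jar, same as the first, also left alone.

How it is judged:
On the way, in this order (a step that is already met when the one before it is completed fails the run):
1. the lid is tipped up by more than 10 degrees at the tab while its opposite edge is still on the tub's rim (within 12 mm) (angle between lid's own z axis and vertical above 0.175 rad and z of lid_far in the frame of tub between 0.035 and 0.057 m and z of lid_tab in the frame of tub above 0.065 m and horizontal distance between lid and tub below 0.04 m), for 0.1 s.
2. the lid lies flat, right way up and released on the mat, its centre within 45 mm of the mat's centre (angle between lid's own z axis and vertical below 0.08 rad and horizontal distance between lid and mat below 0.045 m and height (world z) of lid below 0.009 m and contact force between the fingers and lid below 0.1 N), for 0.2 s.
At the end, for the whole second after the job is handed in: The lid lies flat and right way up at rest on the mat, centres within 45 mm; the short jar stands upright on the tub's inner floor, released and at rest; the tub is upright, within 30 mm of its start; both capped jars stand upright within 20 mm of theirs (angle between lid's own z axis and vertical below 0.08 rad and horizontal distance between lid and mat below 0.045 m and height (world z) of lid below 0.009 m and linear speed of each of lid, short_jar below 0.02 m/s and angle between each of short_jar, capped_jar_a, capped_jar_b's own z axis and vertical below 0.1 rad and horizontal distance between short_jar and tub below 0.04 m and z of short_jar in the frame of tub between 0.002 and 0.01 m and angle between tub's own z axis and vertical below 0.05 rad and distance of tub from where it was at the start of the episode below 0.03 m and distance of each of capped_jar_a, capped_jar_b from where it was at the start of the episode below 0.02 m); the robot touches nothing.
It fails at once if the short jar is squeezed or pressed with more than 60 N a finger (120 N over both) (contact force between the fingers and short_jar above 120 N).
It fails at once if the short jar is tipped by more than 30 degrees (angle between short_jar's own z axis and vertical above 0.52 rad).
It fails at once if the jar or the lid is dropped: it moves faster than 0.6 m/s out of the fingers ((linear speed of short_jar above 0.6 m/s and contact force between the fingers and short_jar below 0.1 N) or (linear speed of lid above 0.6 m/s and contact force between the fingers and lid below 0.1 N)).
It fails at once if the tub is tipped by more than 17 degrees or shoved more than 50 mm (angle between tub's own z axis and vertical above 0.3 rad or distance of tub from where it was at the start of the episode above 0.05 m).
It fails at once if a capped jar is knocked more than 50 mm (distance of any of capped_jar_a, capped_jar_b from where it was at the start of the episode above 0.05 m).
It also fails if it takes over 72 s, if anything falls off the work surface, if the arm or the gripper's body presses on something with over 40 N, if the wrist force passes 120 N, or if a joint passes its speed limit or range.

## Working session

There is one attempt and no reset: what is moved stays moved. The work goes in short steps, Python scripts to look and compute and a shell command to move; the robot and the scene stay as the last step left them, time stands still between calls to the robot, and variables do not carry over. Pictures are saved under pics/ and viewed, at most 10 in all, crops included, and the job is handed in when it is done.

```bash
ls; mkdir -p pics
python3 - <<'E'
from bench import robot, eyes
import cv2,numpy as np
for n in("scene","side"):
    s=eyes.snapshot(n);cv2.imwrite(f"pics/{n}0.png",s["color"]);print(n,s["fx"],s["cx"],s["cy"],np.round(s["extrinsics"],3).tolist())
o=robot.get_obs();print(o["time"],o["tool_pos"],o["ee_rot"])
E
```

```text
bench.py
nudge.py
pics
scene 375.6724596398719 317.24674473066364 194.92568952315338 [[-0.691, -0.723, -0.023, 0.44], [-0.454, 0.458, -0.764, 0.268], [0.563, -0.518, -0.645, 0.663], [0.0, 0.0, 0.0, 1.0]]
side 478.34352390457343 313.97436691706446 204.34173328846782 [[-0.914, -0.404, -0.022, 0.549], [-0.23, 0.565, -0.792, 0.147], [0.333, -0.719, -0.61, 0.992], [0.0, 0.0, 0.0, 1.0]]
0.1 [ 0.12252666 -0.53561795  0.17323561] [-3.13962351e+00 -1.95871238e-04  2.24800530e-01]
```

View pics/scene0.png

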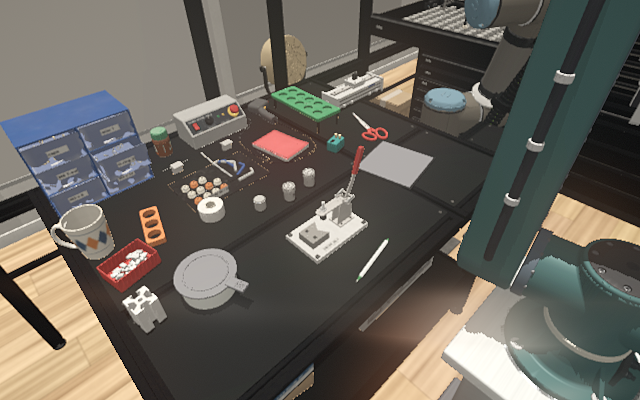

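View pics/side0.png

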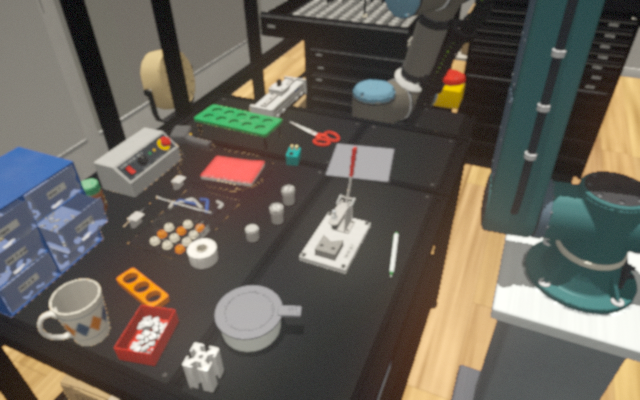

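The scene view shows the lid at about (207,272) with its tab at (240,286), and the mat at about (397,163). The three jars are at (260,202), (289,190) and (308,177), and the first looks like the short one. The side view shows the lid at (250,308), its tab at (290,311), and the jars at (252,233), (277,212) and (288,194). I'll zoom in for accurate pixels.

Run:
```python
import cv2,numpy as np
a=cv2.imread("pics/scene0.png");b=cv2.imread("pics/side0.png")
def c(im,x,y,w,h,k):return cv2.resize(im[y:y+h,x:x+w],None,fx=k,fy=k,interpolation=cv2.INTER_CUBIC)
top=np.hstack([c(a,165,240,100,75,4),c(b,205,275,100,75,4)])
bot=np.hstack([c(a,240,160,100,75,4),c(b,235,175,100,75,4)])
cv2.imwrite("pics/zoom0.png",np.vstack([top,bot]))
```

```text
(no output)
```

View pics/zoom0.png

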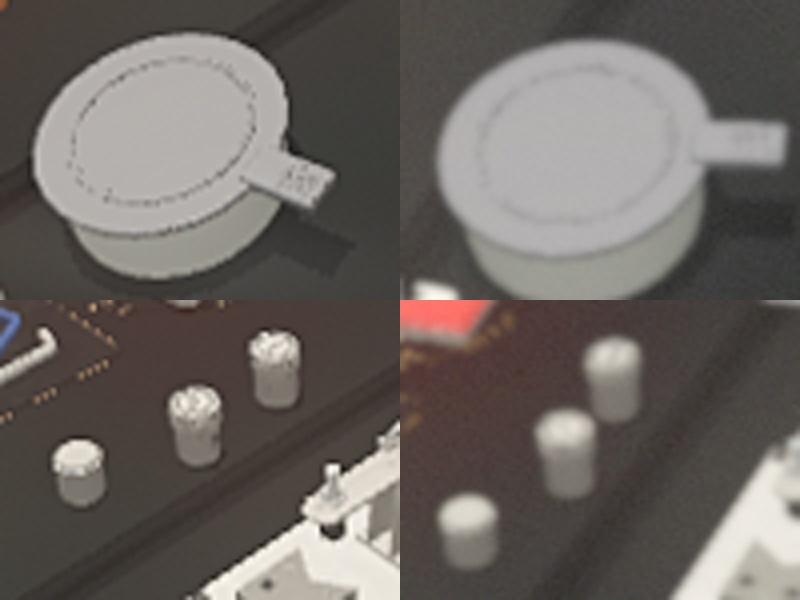

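```bash
cat > h.py <<'E'
from bench import robot, eyes
import cv2,numpy as np
def P(s): 
    return np.array([[s["fx"],0,s["cx"]],[0,s["fy"],s["cy"]],[0,0,1]])@s["extrinsics"][:3]
def tri(Ps,uvs):
    A=np.vstack([[u*p[2]-p[0],v*p[2]-p[1]] for p,(u,v) in zip(Ps,uvs)])
    X=np.linalg.svd(A)[2][-1];X=X[:3]/X[3]
    e=[np.round((lambda q:q[:2]/q[2])(p@np.r_[X,1])-uv,1).tolist() for p,uv in zip(Ps,uvs)]
    return X,e
def onz(p,uv,z):
    u,v=uv;A=np.array([u*p[2]-p[0],v*p[2]-p[1]])
    return np.linalg.solve(A[:,:2],-A[:,2]*z-A[:,3])
def proj(p,X):
    q=p@np.r_[X,1];return q[:2]/q[2]
E
python3 - <<'E'
from h import *
a=eyes.snapshot("scene");b=eyes.snapshot("side");Ps=[P(a),P(b)]
for n,u,v in [("lid",(205.4,273.9),(248.5,312)),("tabend",(246.5,288.2),(300.9,310.8)),("jtop",(259.7,198.7),(252,228.2)),("jbot",(260.5,207.5),(252.5,238)),("capA",(288.7,185.7),(276.7,208.2)),("capB",(308.7,171.7),(288.5,190))]:
    X,e=tri(Ps,[u,v]);print(n,X.round(4),e)
for s,p,r in ((a,Ps[0],(340,125,110,80)),(b,Ps[1],(318,135,90,60))):
    x,y,w,h=r;g=s["color"][y:y+h,x:x+w].astype(int)
    m=((abs(g.max(2)-g.min(2))<25)&(g.mean(2)>100)).astype(np.uint8)
    n,l,st,c=cv2.connectedComponentsWithStats(m);k=1+st[1:,4].argmax()
    cn=max(cv2.findContours((l==k).astype(np.uint8),0,1)[0],key=len)
    q=cv2.boxPoints(cv2.minAreaRect(cn))
    q=cv2.approxPolyDP(cv2.convexHull(cn),4,True)[:,0]+[x,y]
    print(st[k],[(t.tolist(),onz(p,t,.003).round(3).tolist()) for t in q])
E
```

```text
lid [0.5606 0.3825 0.0442] [[-0.2, -1.7], [0.4, 1.0]]
tabend [0.4719 0.3449 0.0473] [[-0.2, -1.7], [0.5, 1.0]]
jtop [0.6857 0.1548 0.0265] [[-0.0, -0.9], [0.2, 0.6]]
jbot [ 0.6873  0.1556 -0.0036] [[-0.0, -1.1], [0.2, 0.7]]
capA [0.6614 0.078  0.0369] [[-0.0, -0.4], [0.1, 0.3]]
capB [0.6681 0.0014 0.0373] [[0.0, -0.3], [0.0, 0.2]]
[  19   16   74   47 1992] [([361, 161], [0.631, -0.172]), ([382, 141], [0.656, -0.301]), ([432, 157], [0.495, -0.334]), ([409, 187], [0.459, -0.171]), ([359, 168], [0.612, -0.142])]
[   7    8   70   52 2002] [([325, 173], [0.634, -0.15]), ([337, 143], [0.663, -0.312]), ([394, 150], [0.493, -0.336]), ([387, 181], [0.466, -0.177]), ([349, 194], [0.539, -0.084])]
```

Tab reach comes out at 96 mm, as given. Heights read about 5 mm low, a systematic offset, so I'll refine them with the wrist camera. The lid's yaw is about 0.40. Next I raise the arm, then move out and across.

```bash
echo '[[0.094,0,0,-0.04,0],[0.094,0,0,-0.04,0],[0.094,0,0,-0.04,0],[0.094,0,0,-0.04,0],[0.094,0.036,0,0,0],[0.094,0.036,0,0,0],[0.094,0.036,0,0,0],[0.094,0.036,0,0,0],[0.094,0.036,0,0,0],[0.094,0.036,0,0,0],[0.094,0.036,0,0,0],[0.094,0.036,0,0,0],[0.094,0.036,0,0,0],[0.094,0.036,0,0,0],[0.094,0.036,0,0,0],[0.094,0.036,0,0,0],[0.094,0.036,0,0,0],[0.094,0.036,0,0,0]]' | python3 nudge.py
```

```text
refused: ROWS must be one flat list, 5 numbers to a row, no inner brackets. Nothing was moved.
```

Nothing moved. I misread the format; it is one flat list, 5 numbers to a row, no inner brackets. Resending.

```bash
echo '[0.094,0,0,-0.04,0,0.094,0,0,-0.04,0,0.094,0,0,-0.04,0,0.094,0,0,-0.04,0,0.094,0.036,0,0,0,0.094,0.036,0,0,0,0.094,0.036,0,0,0,0.094,0.036,0,0,0,0.094,0.036,0,0,0,0.094,0.036,0,0,0,0.094,0.036,0,0,0,0.094,0.036,0,0,0,0.094,0.036,0,0,0,0.094,0.036,0,0,0,0.094,0.036,0,0,0,0.094,0.036,0,0,0,0.094,0.036,0,0,0,0.094,0.036,0,0,0]' | python3 nudge.py && echo '[0.094,0,-0.037,0,0,0.094,0,-0.037,0,0,0.094,0,-0.037,0,0,0.094,0,-0.037,0,0,0.094,0,-0.037,0,0,0.094,0,-0.037,0,0,0.094,0,-0.037,0,0,0.094,0,-0.037,0,0,0.094,0,-0.037,0,0,0.094,0,-0.037,0,0,0.094,0,-0.037,0,0,0.094,0,-0.037,0,0,0.094,0,-0.037,0,0,0.094,0,-0.037,0,0,0.094,0,-0.037,0,0,0.094,0,-0.037,0,0,0.094,0,-0.037,0,0,0.094,0,-0.037,0,0,0.094,0,-0.037,0,0.09,0.094,0,-0.037,0,0.09]' | python3 nudge.py
```

```text
time: 1.7
tool_pos: [0.6149, -0.4227, 0.3332]
ee_rot: [3.141, -0.001, 0.225]
wrist_force: [12.6, -8.1, 63.4]
width: 0.0939
finger_force: 0.0
time: 3.37
tool_pos: [0.4506, 0.3002, 0.3337]
ee_rot: [3.141, -0.001, 0.041]
wrist_force: [0.1, -0.1, 0.8]
width: 0.0941
finger_force: 0.0
```

```bash
echo '[0.094,0,0,0,-0.12,0.094,0,0,0,-0.12,0.094,0,0,0.01,-0.12,0.094,0,0,0.02,0,0.094,0,0,0.03,0,0.094,0,0,0.02,0,0.094,0,0,0.01,0,0.094,0,0,0,0]' | python3 nudge.py
python3 - <<'E'
from h import *
s=eyes.snapshot("wrist");cv2.imwrite("pics/w1.png",s["color"]);np.save("w1.npy",P(s));print(s["fx"],np.round(np.linalg.inv(s["extrinsics"]),3).tolist())
p=P(s)
for X in([.5606,.3825,.05],[.472,.345,.053],[.686,.155,.031]):print(proj(p,X))
E
```

```text
time: 4.03
tool_pos: [0.4504, 0.2978, 0.2401]
ee_rot: [3.141, 0.006, 0.405]
wrist_force: [-0.3, 0.6, -0.4]
width: 0.0933
finger_force: 0.0
305.58195075544285 [[0.392, -0.894, -0.214, 0.512], [-0.92, -0.381, -0.092, 0.325], [0.001, 0.233, -0.972, 0.451], [0.0, 0.0, 0.0, 1.0]]
[295.87284192  70.00154032]
[297.06398201 149.54798404]
[500.85909257  50.67677217]
```

View pics/w1.png

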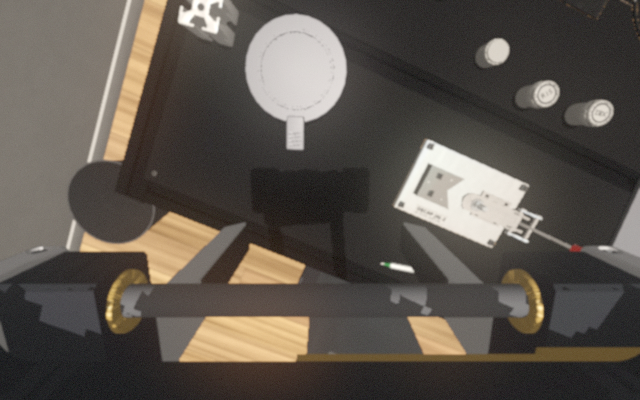

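The wrist view puts the lid centre at (296,69) and the tab end at (295,150). That agrees within 2 px with the two-view points at heights 0.050 and 0.053. The short jar is at about (495,50), so it's the one at y ≈ 0.155. I'll go down on the tab.

```bash
echo '[0.06,0.015,-0.010,0,0.02,0.06,0.02,-0.014,0.01,0,0.06,0.0127,-0.0091,0.02,0,0.06,0.005,-0.003,0.03,0,0.06,0,0,0.04,0,0.06,0,0,0.03,0,0.06,0,0,0.025,0,0.06,0,0,0.02,0,0.06,0,0,0.015,0,0.06,0,0,0.01,0,0.06,0,0,0.01,0,0.06,0,0,0,0,0.06,0,0,0,0]' | python3 nudge.py
python3 - <<'E'
from h import *
s=eyes.snapshot("wrist");o=robot.get_obs();p=P(s)
t=np.array(o["tool_pos"]);print(t)
cv2.imwrite("pics/w2.png",s["color"])
for r in(96,62):
  for w in(-11,11):
    c,k=np.cos(.385),np.sin(.385);print(r,w,proj(p,[.5606-r*c/1e3-w*k/1e3,.3825-r*k/1e3+w*c/1e3,.053]).round())
print(proj(p,[.5606,.3825,.05]).round())
E
```

```text
time: 5.17
tool_pos: [0.4875, 0.3522, 0.0343]
ee_rot: [3.141, -0.002, 0.385]
wrist_force: [-0.4, -0.1, -0.2]
width: 0.0599
finger_force: 0.0
[0.48782225 0.35239024 0.03486331]
96 -11 [340. 254.]
96 11 [307. 254.]
62 -11 [340. 206.]
62 11 [306. 206.]
[323. 107.]
```

View pics/w2.png

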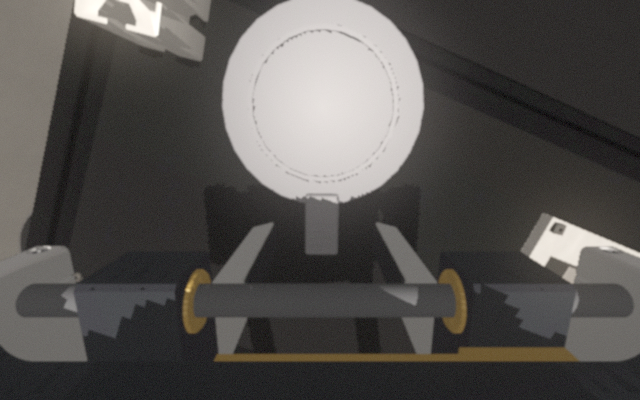

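The wrist view shows the tab between the fingers at columns 305–339, ending at row 254, as predicted. I close on it.

```bash
echo '[0.06,-0.004,0,0.003,0,0.04,0,0,0,0,0.03,0,0,0,0,0.02,0,0,0,0,0.01,0,0,0,0,0.01,0,0,0,0,0.01,0,0,0,0,0.01,0,0,0,0]' | python3 nudge.py && echo '[0.01,0,0,-0.005,0,0.01,0,0,-0.005,0,0.01,0,0,-0.005,0,0.01,0,0,-0.005,0,0.01,0,0,0,0,0.01,0,0,0,0]' | python3 nudge.py
python3 - <<'E'
from h import *
a=eyes.snapshot("side")["color"];b=eyes.snapshot("scene")["color"]
f=lambda im,x,y:cv2.resize(im[y:y+100,x:x+130],None,fx=3,fy=3,interpolation=2)
cv2.imwrite("pics/l1.png",np.hstack([f(a,195,250),f(b,155,220)]))
E
```

```text
time: 5.88
tool_pos: [0.4832, 0.3503, 0.0304]
ee_rot: [3.141, -0.0, 0.385]
wrist_force: [0.1, -0.4, 0.1]
width: 0.0163
finger_force: 0.0
time: 6.38
tool_pos: [0.4836, 0.3506, 0.0513]
ee_rot: [3.141, -0.002, 0.385]
wrist_force: [0.4, -0.2, -0.8]
width: 0.0097
finger_force: 0.0
```

View pics/l1.png

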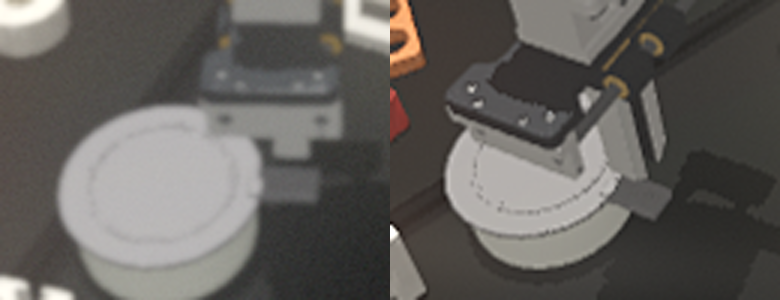

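Both views show the fingers closed over or beside the tab without holding it. The lid is unmoved. I'll check the fingertip position against the views.

Run:
```python
from h import *
o=robot.get_obs();t=np.array(o["tool_pos"]);print(t,o["width"])
I=[]
for n in("side","scene"):
    s=eyes.snapshot(n);p=P(s);im=cv2.resize(s["color"],None,fx=6,fy=6,interpolation=cv2.INTER_CUBIC)
    q=proj(p,t)
    for X,c in((t,(0,0,255)),(t+[0,0,.019],(0,255,255)),([.4716,.3465,.053],(0,255,0)),([.4716,.3465,.045],(255,0,0)),([.5606,.3825,.05],(0,255,0))):
        cv2.circle(im,tuple(int(v) for v in (proj(p,X)+.5)*6),3,c,-1)
    x,y=(q*6).astype(int);I.append(im[y-250:y+250,x-195:x+195])
cv2.imwrite("pics/l2.png",np.hstack(I))
```

```text
[0.48304644 0.35027815 0.05031445] 0.009746847736033667
```

View pics/l2.png

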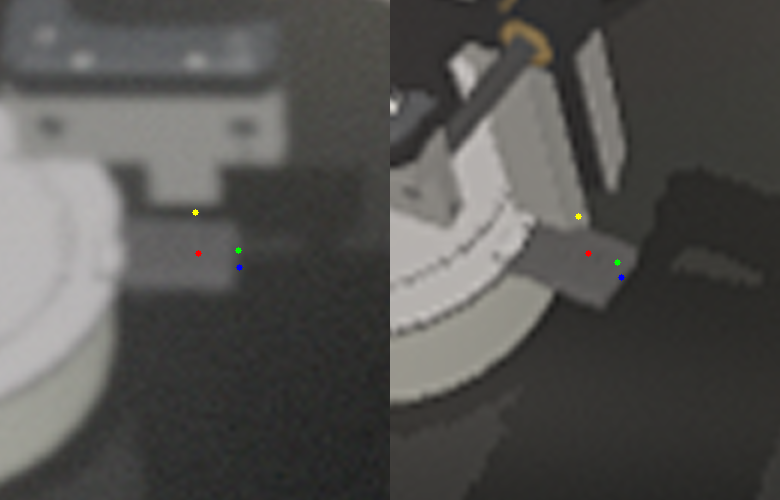

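Run:
```python
from h import *
from scipy.spatial.transform import Rotation as R
o=robot.get_obs();t=np.array(o["tool_pos"]);M=R.from_euler("xyz",o["ee_rot"]).as_matrix();print(robot.tcp_to_grasp)
p=P(eyes.snapshot("wrist"))
for w in(.03,.047):
  for z in(0,-.01,-.019,-.03):print(w,z,[proj(p,t+M@[x,y,z]).round().tolist() for y in(-w,w) for x in(-.008,.008)])
```

```text
0.0188
0.03 0 [[283.0, 233.0], [283.0, 212.0], [366.0, 233.0], [366.0, 212.0]]
0.03 -0.01 [[281.0, 238.0], [281.0, 216.0], [367.0, 237.0], [368.0, 215.0]]
0.03 -0.019 [[280.0, 242.0], [279.0, 219.0], [369.0, 242.0], [370.0, 219.0]]
0.03 -0.03 [[277.0, 249.0], [276.0, 224.0], [372.0, 248.0], [373.0, 224.0]]
0.047 0 [[260.0, 233.0], [259.0, 212.0], [389.0, 233.0], [390.0, 211.0]]
0.047 -0.01 [[257.0, 238.0], [256.0, 216.0], [392.0, 237.0], [393.0, 215.0]]
0.047 -0.019 [[254.0, 242.0], [253.0, 219.0], [395.0, 242.0], [396.0, 219.0]]
0.047 -0.03 [[250.0, 249.0], [249.0, 224.0], [399.0, 248.0], [400.0, 224.0]]
```

The visible fingertips sit about 20 mm or more behind the reported TCP. I re-open, go about 25 mm lower (still clear of the bench) and close again.

```bash
echo '[0.06,0,0,0,0,0.06,0,0,0,0,0.06,0,0,0,0,0.06,0,0,0,0,0.06,0,0,0.01,0,0.06,0,0,0.01,0,0.06,0,0,0.01,0,0.06,0,0,0.008,0,0.06,0,0,0.005,0,0.06,0,0,0,0]' | python3 nudge.py && echo '[0.04,0,0,0,0,0.03,0,0,0,0,0.02,0,0,0,0,0.01,0,0,0,0,0.01,0,0,0,0,0.01,0,0,0,0,0.01,0,0,0,0,0.01,0,0,0,0]' | python3 nudge.py
```

```text
time: 7.47
tool_pos: [0.4818, 0.3495, 0.0049]
ee_rot: [3.14, 0.004, 0.385]
wrist_force: [-0.3, -0.7, 1.6]
width: 0.06
finger_force: 0.0
time: 8.13
tool_pos: [0.4833, 0.3506, 0.0078]
ee_rot: [3.141, -0.001, 0.385]
wrist_force: [0.0, 0.9, 1.4]
width: 0.0217
finger_force: 30.0
```

Held: 21.7 mm wide at 30 N. I lift 25 mm and look.

```bash
echo '[0.01,0,0,-0.004,0,0.01,0,0,-0.006,0,0.01,0,0,-0.006,0,0.01,0,0,-0.006,0,0.01,0,0,-0.004,0,0.01,0,0,0,0]' | python3 nudge.py
python3 - <<'E'
from h import *
o=robot.get_obs();print(o["tool_pos"],o["width"],o["wrist_force"],o["wrist_torque"])
a=eyes.snapshot("side")["color"];b=eyes.snapshot("scene")["color"]
f=lambda im,x,y:cv2.resize(im[y:y+110,x:x+130],None,fx=3,fy=3,interpolation=2)
cv2.imwrite("pics/l3.png",np.hstack([f(a,195,250),f(b,155,210)]))
E
```

```text
time: 8.63
tool_pos: [0.4841, 0.3509, 0.0351]
ee_rot: [3.141, -0.003, 0.385]
wrist_force: [0.8, -1.2, -1.3]
width: 0.0216
finger_force: 30.0
[0.48409034 0.35086713 0.03514771] 0.021645471307998647 [ 0.84970311 -1.18740951 -1.33657936] [-0.02892173  0.07221783 -0.01608821]
```

View pics/l3.png

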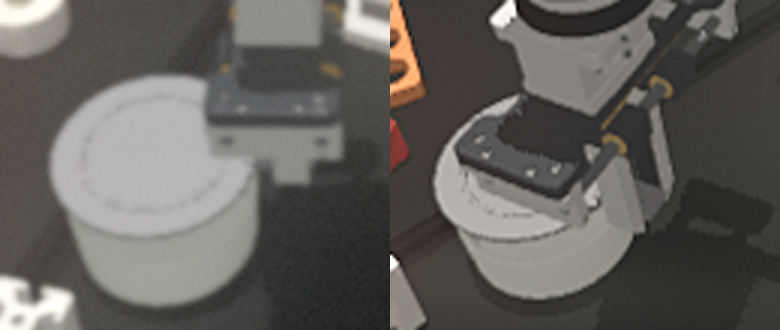

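The side view shows the lid coming up nearly level, because the pads' grip carries the moment. I go back down almost to the rim and try a weaker closing by commanding an opening close to the tab's width.

```bash
echo '[0.01,0,0,0.006,0,0.01,0,0,0.007,0,0.01,0,0,0.007,0,0.01,0,0,0.005,0,0.01,0,0,0,0,0.01,0,0,0,0,0.0205,0,0,0,0,0.0205,0,0,0,0]' | python3 nudge.py && echo '[0.0212,0,0,0,0,0.0212,0,0,0,0]' | python3 nudge.py && echo '[0.0215,0,0,0,0,0.0215,0,0,0,0]' | python3 nudge.py&& echo '[0.0217,0,0,0,0,0.0217,0,0,0,0]' | python3 nudge.py
```

```text
time: 9.4
tool_pos: [0.4832, 0.3503, 0.0082]
ee_rot: [3.141, -0.0, 0.385]
wrist_force: [-0.0, 0.2, -0.4]
width: 0.0214
finger_force: 30.0
time: 9.57
tool_pos: [0.4832, 0.3503, 0.0084]
ee_rot: [3.141, -0.0, 0.385]
wrist_force: [-0.1, 0.5, -1.4]
width: 0.0213
finger_force: 21.7
time: 9.73
tool_pos: [0.4832, 0.3503, 0.0084]
ee_rot: [3.141, -0.0, 0.385]
wrist_force: [0.1, -0.2, -1.7]
width: 0.0219
finger_force: 13.6
time: 9.9
tool_pos: [0.4832, 0.3503, 0.0084]
ee_rot: [3.141, -0.0, 0.385]
wrist_force: [0.5, -0.2, -1.6]
width: 0.0219
finger_force: 8.1
```

The force can be tuned this way: 8 N now. At about 6 N, I lift 32 mm slowly so the tab can swivel in the pads.

```bash
echo '[0.0218,0,0,0,0,0.0218,0,0,-0.002,0,0.0218,0,0,-0.003,0,0.0218,0,0,-0.003,0,0.0218,0,0,-0.003,0,0.0218,0,0,-0.003,0,0.0218,0,0,-0.003,0,0.0218,0,0,-0.003,0,0.0218,0,0,-0.003,0,0.0218,0,0,-0.003,0,0.0218,0,0,-0.003,0,0.0218,0,0,-0.003,0,0.0218,0,0,0,0,0.0218,0,0,0,0]' | python3 nudge.py
python3 - <<'E'
from h import *
o=robot.get_obs();print(o["tool_pos"],o["width"],o["wrist_force"],o["wrist_torque"])
a=eyes.snapshot("side")["color"];b=eyes.snapshot("scene")["color"]
f=lambda im,x,y:cv2.resize(im[y:y+110,x:x+130],None,fx=3,fy=3,interpolation=2)
cv2.imwrite("pics/l4.png",np.hstack([f(a,195,250),f(b,155,210)]))
E
```

```text
time: 11.07
tool_pos: [0.4834, 0.3504, 0.0407]
ee_rot: [3.141, -0.001, 0.385]
wrist_force: [0.7, -0.5, -1.3]
width: 0.0222
finger_force: 5.5
[0.48335638 0.3504249  0.04068735] 0.022231598136253403 [ 0.66257869 -0.48979279 -1.2775207 ] [-0.00111719 -0.08104154 -0.04024023]
```

View pics/l4.png

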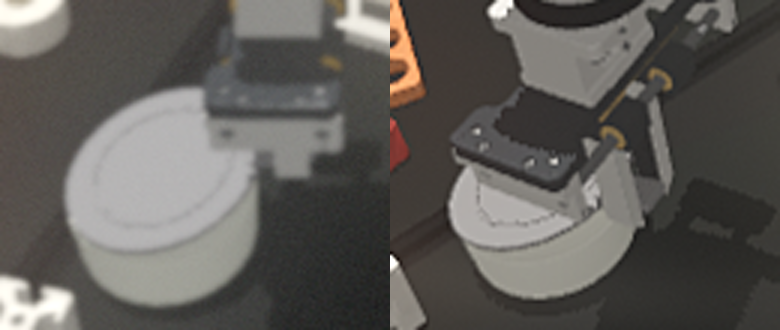

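The side view shows the lid clearly tipped: the tab side is up about 32 mm (13°) with the far edge on the rim. I set it back down level, re-grip about 9 mm higher so the fingertips clear the mat later, and measure the mat properly.

```bash
echo '[0.0218,0,0,0.003,0,0.0218,0,0,0.005,0,0.0218,0,0,0.006,0,0.0218,0,0,0.006,0,0.0218,0,0,0.006,0,0.0218,0,0,0.004,0,0.0218,0,0,0.0025,0,0.0218,0,0,0,0,0.026,0,0,0,0,0.03,0,0,0,0,0.03,0,0,-0.005,0,0.03,0,0,-0.004,0,0.03,0,0,0,0,0.02,0,0,0,0,0.01,0,0,0,0,0.01,0,0,0,0,0.01,0,0,0,0]' | python3 nudge.py
python3 - <<'E'
from h import *
for n,r in(("scene",(345,130,100,65)),("side",(318,135,90,60))):
    im=cv2.imread(f"pics/{n}0.png");p=P(eyes.snapshot(n));x,y,w,h=r
    m=np.zeros(im.shape[:2],np.uint8);g=im[y:y+h,x:x+w].astype(int)
    m[y:y+h,x:x+w]=((g.max(2)-g.min(2)<25)&(g.mean(2)>100))
    m=cv2.morphologyEx(m,2,np.ones((5,5),np.uint8))
    cn=max(cv2.findContours(m,0,1)[0],key=cv2.contourArea)[:,0]
    W=np.float32([onz(p,c,.003) for c in cn]);q=cv2.minAreaRect(W*1000);print(n,q,(W[:,0].min(),W[:,0].max(),W[:,1].min(),W[:,1].max()))
E
```

```text
time: 12.58
tool_pos: [0.4834, 0.3505, 0.0172]
ee_rot: [3.141, -0.001, 0.385]
wrist_force: [0.2, -0.4, 2.0]
width: 0.0217
finger_force: 30.0
scene ((558.55126953125, -237.77743530273438), (170.5563201904297, 171.77737426757812), 11.1260986328125) (np.float32(0.46005362), np.float32(0.6546733), np.float32(-0.33469316), np.float32(-0.14222091))
side ((529.6993408203125, -251.06556701660156), (106.47240447998047, 179.8428955078125), 12.451951026916504) (np.float32(0.46369815), np.float32(0.60045755), np.float32(-0.34516564), np.float32(-0.15713862))
```

Gripped at 30 N, 21.7 mm. The scene mask gives the mat as a 171 x 172 mm square inside its dark edge, centred at (0.558,-0.238). I lift the lid level.

```bash
echo '[0.01,0,0,-0.004,0,0.01,0,0,-0.008,0,0.01,0,0,-0.013,0,0.01,0,0,-0.018,0,0.01,0,0,-0.022,0,0.01,0,0,-0.025,0,0.01,0,0,-0.028,0,0.01,0,0,-0.03,0,0.01,0,0,-0.03,0,0.01,0,0,-0.03,0,0.01,0,0,-0.028,0,0.01,0,0,-0.024,0,0.01,0,0,-0.018,0,0.01,0,0,-0.012,0,0.01,0,0,-0.007,0,0.01,0,0,-0.003,0,0.01,0,0,0,0,0.01,0,0,0,0]' | python3 nudge.py
python3 - <<'E'
from h import *
o=robot.get_obs();print(np.round(o["wrist_torque"],3))
s=eyes.snapshot("side");b=eyes.snapshot("scene");w=eyes.snapshot("wrist")
for n,q in(("side",s),("scene",b),("wrist",w)):cv2.imwrite(f"pics/c_{n}.png",q["color"])
# expected level lid outline in each view vs. bright mask
t=np.array(o["tool_pos"]);c=t+[.0772,.032,.0328]
th=np.linspace(0,2*np.pi,60)
for n,q in(("side",s),("scene",b),("wrist",w)):
    p=P(q);e=np.array([proj(p,c+[.062*np.cos(a),.062*np.sin(a),0]) for a in th]);print(n,e.min(0).round(),e.max(0).round())
E
```

```text
time: 14.18
tool_pos: [0.4827, 0.3503, 0.3161]
ee_rot: [3.141, 0.001, 0.385]
wrist_force: [0.0, 0.1, -2.0]
width: 0.0213
finger_force: 30.0
[-0.097  0.096 -0.028]
side [183. 153.] [270. 201.]
scene [116. 122.] [204. 167.]
wrist [211. -32.] [435. 204.]
```

Run:
```python
from h import *
for n,(x,y,w,h) in(("side",(150,120,160,110)),("scene",(90,90,150,100)),("wrist",(180,0,290,215))):
    im=cv2.imread(f"pics/c_{n}.png");g=im[y:y+h,x:x+w].astype(int)
    m=((g.max(2)-g.min(2)<22)&(g.mean(2)>120)).astype(np.uint8)
    m=cv2.morphologyEx(m,2,np.ones((3,3),np.uint8))
    k,l,st,c=cv2.connectedComponentsWithStats(m);i=1+st[1:,4].argmax();a=st[i]
    print(n,a[0]+x,a[1]+y,a[0]+x+a[2],a[1]+y+a[3],a[4])
```

```text
side 169 152 270 212 3663
scene 110 94 208 173 4624
wrist 214 0 470 207 39251
```

The outline is roughly level, perhaps with the far edge drooping a few degrees. I'll loosen the grip when laying it down so it settles flat. Carrying across now.

```bash
echo '[0.01,-0.0025,0.006,0,0,0.01,-0.0057,0.014,0,0,0.01,-0.009,0.022,0,0,0.01,-0.0115,0.028,0,0,0.01,-0.0131,0.032,0,0,0.01,-0.0139,0.034,0,0,0.01,-0.0139,0.034,0,0,0.01,-0.0139,0.034,0,0,0.01,-0.0139,0.034,0,0,0.01,-0.0139,0.034,0,0,0.01,-0.0139,0.034,0,0,0.01,-0.0139,0.034,0,0,0.01,-0.0139,0.034,0,0,0.01,-0.0139,0.034,0,0,0.01,-0.0139,0.034,0,0]' | python3 nudge.py && echo '[0.01,-0.0139,0.034,0,0,0.01,-0.0127,0.031,0,0,0.01,-0.0106,0.026,0,0,0.01,-0.0082,0.02,0,0,0.01,-0.0053,0.013,0,0,0.01,-0.0029,0.007,0,0,0.01,-0.0012,0.003,0,0,0.01,0,0,0,0,0.01,0,0,0.006,0,0.01,0,0,0.013,0,0.01,0,0,0.02,0,0.01,0,0,0.027,0,0.01,0,0,0.03,0,0.01,0,0,0.03,0,0.01,0,0,0.027,0,0.01,0,0,0.02,0,0.01,0,0,0.013,0,0.01,0,0,0.006,0,0.01,0,0,0,0]' | python3 nudge.py
```

```text
time: 15.58
tool_pos: [0.4799, -0.1297, 0.3173]
ee_rot: [3.14, -0.0, 0.384]
wrist_force: [0.5, -0.4, -0.2]
width: 0.021
finger_force: 30.0
time: 17.17
tool_pos: [0.4802, -0.2701, 0.1233]
ee_rot: [-3.139, 0.001, 0.387]
wrist_force: [0.3, -0.1, -1.0]
width: 0.0214
finger_force: 30.0
```

```bash
echo '[0.01,0,0,0.01,0,0.01,0,0,0.018,0,0.01,0,0,0.022,0,0.01,0,0,0.022,0,0.01,0,0,0.016,0,0.01,0,0,0.008,0,0.01,0,0,0.004,0,0.01,0,0,0,0]' | python3 nudge.py && echo '[0.01,0,0,0.004,0,0.01,0,0,0.004,0,0.01,0,0,0.004,0,0.01,0,0,0.004,0,0.01,0,0,0,0]' | python3 nudge.py&& echo '[0.01,0,0,0.004,0,0.01,0,0,0.004,0,0.01,0,0,0,0]' | python3 nudge.py
python3 - <<'E'
from h import *
o=robot.get_obs();print(np.round(o["wrist_torque"],3));s=eyes.snapshot("side");b=eyes.snapshot("scene")
f=lambda im,x,y:cv2.resize(im[y:y+110,x:x+130],None,fx=3,fy=3,interpolation=2)
cv2.imwrite("pics/l5.png",np.hstack([f(s["color"],290,100),f(b["color"],330,110)]))
E
```

```text
time: 17.83
tool_pos: [0.4812, -0.272, 0.0252]
ee_rot: [3.141, -0.0, 0.385]
wrist_force: [-0.5, 0.0, -0.4]
width: 0.0215
finger_force: 30.0
time: 18.25
tool_pos: [0.4805, -0.2717, 0.0083]
ee_rot: [-3.141, 0.0, 0.385]
wrist_force: [0.6, 0.1, -0.6]
width: 0.021
finger_force: 30.0
time: 18.5
tool_pos: [0.4804, -0.2716, 0.0001]
ee_rot: [-3.141, 0.001, 0.385]
wrist_force: [0.2, 0.2, -0.6]
width: 0.0215
finger_force: 30.0
[-0.023  0.093 -0.073]
```

View pics/l5.png

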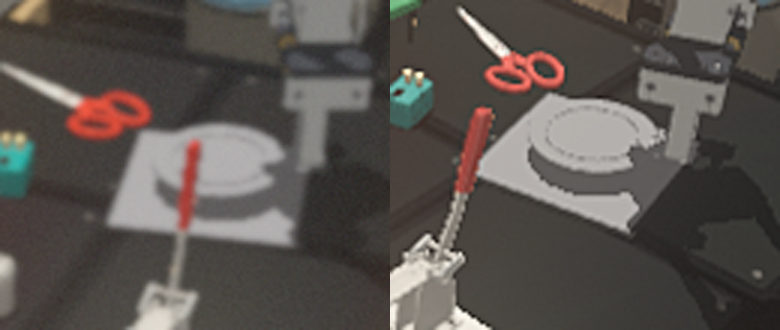

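This last picture shows the lid held nearly level about 2 cm above the mat and centred on it. I lower it gently, soften the grip, let it settle and release.

```bash
echo '[0.01,0,0,0.003,0,0.01,0,0,0.004,0,0.01,0,0,0.004,0,0.01,0,0,0.003,0,0.01,0,0,0.001,0,0.01,0,0,0,0,0.01,0,0,0,0]' | python3 nudge.py && echo '[0.0216,0,0,0.001,0,0.0217,0,0,0.001,0,0.0217,0,0,0.001,0,0.0217,0,0,0.0005,0,0.0217,0,0,0.0005,0,0.0217,0,0,0,0,0.0217,0,0,0,0]' | python3 nudge.py; python3 -c "
from bench import robot, eyes;print(robot.get_obs()['wrist_torque'])"
```

```text
time: 19.18
tool_pos: [0.481, -0.272, -0.014]
ee_rot: [3.141, -0.0, 0.385]
wrist_force: [0.1, -0.2, -0.2]
width: 0.0214
finger_force: 30.0
time: 19.77
tool_pos: [0.4811, -0.2721, -0.0177]
ee_rot: [3.141, -0.0, 0.385]
wrist_force: [-0.6, 0.1, -0.0]
width: 0.0219
finger_force: 6.9
[-0.09220995  0.11197186 -0.01683843]
```

```bash
echo '[0.0218,0,0,0.001,0,0.0218,0,0,0.0005,0,0.0218,0,0,0,0,0.0225,0,0,0,0,0.024,0,0,0,0,0.03,0,0,0,0,0.045,0,0,0,0,0.045,0,0,0,0,0.045,0,0,0,0,0.045,0,0,0,0]' | python3 nudge.py && echo '[0.045,0,0,-0.005,0,0.045,0,0,-0.01,0,0.045,0,0,-0.02,0,0.045,0,0,-0.03,0,0.045,0,0,-0.035,0,0.045,0,0,-0.04,0,0.045,0,0,-0.04,0,0.045,0,0,-0.04,0,0.045,0,0,-0.035,0,0.045,0,0,-0.03,0,0.045,0,0,-0.02,0,0.045,0,0,-0.015,0,0.045,0,0,-0.005,0,0.045,0,0,0,0]' | python3 nudge.py
python3 - <<'E'
from h import *
for n,r in(("side",(300,110,110,90)),("scene",(345,125,105,75))):
    s=eyes.snapshot(n);p=P(s);cv2.imwrite(f"pics/d_{n}.png",s["color"])
s=eyes.snapshot("wrist");cv2.imwrite("pics/d_wrist.png",s["color"]);p=P(s)
g=cv2.cvtColor(s["color"],6);g=cv2.GaussianBlur(g,(3,3),0)
print(proj(p,[.558,-.24,.014]).round(), [proj(p,[.558+a,-.24+b,.003]).round().tolist() for a in(-.09,.09) for b in(-.09,.09)], g[::20,::20].tolist()[:10])
c=proj(p,[.558,-.24,.014])
print(cv2.HoughCircles(g,cv2.HOUGH_GRADIENT,1.5,20,param1=80,param2=25,minRadius=30,maxRadius=110))
E
```

```text
time: 20.6
tool_pos: [0.481, -0.272, -0.0194]
ee_rot: [3.141, -0.0, 0.385]
wrist_force: [0.1, 0.5, 0.0]
width: 0.0452
finger_force: 0.0
time: 21.77
tool_pos: [0.4813, -0.2722, 0.3083]
ee_rot: [3.137, -0.003, 0.385]
wrist_force: [-0.1, -0.7, -0.9]
width: 0.0448
finger_force: 0.0
[324. 117.] [[353.0, 188.0], [254.0, 148.0], [398.0, 85.0], [292.0, 38.0]] [[46, 47, 51, 59, 60, 60, 59, 47, 42, 39, 47, 46, 46, 48, 47, 46, 36, 47, 48, 52, 53, 53, 134, 56, 52, 51, 51, 40, 155, 175, 49, 169], [45, 51, 57, 216, 217, 70, 69, 66, 60, 45, 40, 37, 47, 50, 51, 52, 43, 56, 55, 54, 118, 65, 76, 55, 53, 52, 49, 51, 181, 54, 167, 174], [48, 53, 62, 109, 184, 223, 226, 78, 68, 60, 52, 45, 41, 42, 58, 58, 58, 63, 61, 88, 71, 137, 54, 52, 53, 55, 48, 195, 180, 92, 61, 148], [48, 55, 64, 205, 209, 204, 224, 229, 189, 63, 54, 53, 53, 59, 174, 209, 212, 106, 71, 68, 126, 57, 53, 52, 54, 51, 57, 183, 188, 195, 177, 123], [47, 52, 62, 221, 211, 94, 148, 212, 179, 63, 56, 52, 54, 62, 207, 212, 216, 211, 216, 211, 65, 60, 54, 52, 53, 48, 186, 198, 210, 189, 195, 181], [47, 51, 59, 65, 74, 214, 226, 228, 77, 63, 
[... 5952 characters left out ...]
16.25     272.25      34.65    ]
  [141.75      77.25      32.85    ]
  [557.25     252.75      31.35    ]
  [ 75.75     276.75      40.5     ]
  [252.75     252.75      33.15    ]
  [281.25     395.25      57.15    ]
  [359.25      23.25      45.3     ]
  [611.25     323.25      38.1     ]
  [ 62.25      53.25      32.1     ]
  [533.25     108.75      30.6     ]
  [554.25     149.25      37.5     ]
  [125.25     278.25      36.15    ]
  [507.75     380.25      39.6     ]
  [452.25      32.25      31.65    ]
  [629.25     203.25      50.25    ]
  [603.75     107.25      49.5     ]
  [267.75     282.75      33.9     ]
  [278.25     258.75      30.9     ]
  [527.25     330.75      30.75    ]]]
```

Run:
```python
from h import *
im=cv2.imread("pics/d_wrist.png");p=P(eyes.snapshot("wrist"))
g=cv2.cvtColor(im,6)[30:210,230:440]
m=cv2.morphologyEx((g>115).astype(np.uint8),2,np.ones((5,5),np.uint8))
cn=max(cv2.findContours(m,0,1)[0],key=cv2.contourArea)[:,0]+[230,30]
W=np.float32([onz(p,c,.003)*1000 for c in cn]);print("mat",cv2.minAreaRect(W))
# rectify to world plane z=.014 at 1 px/mm, centred on the expected mat centre
wp=np.float32([[a,b] for a in(-100,100) for b in(-100,100)])
src=np.float32([proj(p,[.558+a/1e3,-.24+b/1e3,.014]) for a,b in wp])
H=cv2.getPerspectiveTransform(src,(wp+100)*2)
r=cv2.warpPerspective(cv2.cvtColor(im,6),H,(400,400))
c=cv2.HoughCircles(cv2.GaussianBlur(r,(5,5),0),cv2.HOUGH_GRADIENT,2,40,param1=60,param2=30,minRadius=116,maxRadius=132)
for x,y,R in ([] if c is None else c[0][:4]):print("lid",.558+(x/2-100)/1e3,-.24+(y/2-100)/1e3,R/2)
```

```text
mat ((557.9185180664062, -239.28915405273438), (176.3402862548828, 171.69967651367188), 10.970601081848145)
```

The mat centre is confirmed at (0.558,-0.239). One more try at the lid's position.

Run:
```python
from h import *
im=cv2.imread("pics/d_wrist.png");p=P(eyes.snapshot("wrist"))
wp=np.float32([[a,b] for a in(-100,100) for b in(-100,100)])
src=np.float32([proj(p,[.558+a/1e3,-.24+b/1e3,.014]) for a,b in wp])
r=cv2.warpPerspective(cv2.cvtColor(im,6),cv2.getPerspectiveTransform(src,(wp+100)*2),(400,400))
r=cv2.GaussianBlur(r,(5,5),0)
for lo,hi in((90,106),(114,134)):
  c=cv2.HoughCircles(r,cv2.HOUGH_GRADIENT,2,40,param1=25,param2=12,minRadius=lo,maxRadius=hi)
  for x,y,R in ([] if c is None else c[0][:3]):print("lid",round(.558+(x/2-100)/1e3,4),round(-.24+(y/2-100)/1e3,4),R/2)
```

```text
lid 0.5355 -0.2775 50.2
lid 0.5485 -0.2345 50.2
lid 0.5665 -0.2445 49.0
lid 0.5565 -0.2415 59.6
lid 0.5405 -0.2675 60.9
lid 0.5395 -0.2215 66.4
```

The lid is at about (0.557,-0.241), disc radius 60 mm, within 3 mm of the mat's centre. Now over to the jar, turning the tool so the fingers close along world x.

```bash
echo '[0.05,0.0093,-0.0076,0,0,0.05,0.0171,-0.0139,0,0,0.05,0.0248,-0.0202,0,0,0.05,0.0275,-0.0223,0,0,0.05,0.0275,-0.0223,0,0,0.05,0.0275,-0.0223,0,0,0.05,0.0275,-0.0223,0,0,0.05,0.0275,-0.0223,0,0,0.05,0.0275,-0.0223,0,0,0.05,0.0275,-0.0223,0,0,0.05,0.0275,-0.0223,0,0,0.05,0.0248,-0.0202,0,0,0.05,0.0171,-0.0139,0,0,0.05,0.0109,-0.0088,0,0,0.05,0.0062,-0.005,0,0]' | python3 nudge.py && echo '[0.06,0,0,0,-0.1186,0.06,0,0,0,-0.1186,0.06,0,0,0,-0.1186,0.06,0,0,0,-0.1186,0.06,0,0,0,-0.1186,0.06,0,0,0,-0.1186,0.06,0,0,0,-0.1186,0.06,0,0,0,-0.1186,0.06,0,0,0,-0.1186,0.06,0,0,0,-0.1186,0.06,0,0,0,0,0.06,0,0,0.01,0,0.06,0,0,0.02,0,0.06,0,0,0.03,0,0.06,0,0,0.03,0,0.06,0,0,0.03,0,0.06,0,0,0.02,0,0.06,0,0,0.01,0,0.06,0,0,0,0,0.06,0,0,0,0]' | python3 nudge.py
python3 - <<'E'
from h import *
s=eyes.snapshot("wrist");cv2.imwrite("pics/j1.png",s["color"]);p=P(s)
print(proj(p,[.6865,.155,.031]),proj(p,[.6865,.155,0]),proj(p,[.6865+.015,.155,.031]))
u,v=proj(p,[.6865,.155,.031]).astype(int);g=cv2.cvtColor(s["color"],6)
x0,y0=u-60,max(v-60,0);m=(g[y0:v+60,x0:u+60]>110).astype(np.uint8)
k,l,st,c=cv2.connectedComponentsWithStats(m)
for a,q in zip(st[1:],c[1:]):
  if a[4]>60:print(a[:2]+[x0,y0],a[2:],q+[x0,y0])
E
```

```text
time: 23.27
tool_pos: [0.6865, 0.1038, 0.3036]
ee_rot: [-3.141, 0.002, 0.388]
wrist_force: [0.1, 0.4, 0.1]
width: 0.05
finger_force: 0.0
time: 24.93
tool_pos: [0.6864, 0.1004, 0.156]
ee_rot: [3.141, 0.0, 1.569]
wrist_force: [-0.3, 0.2, 0.7]
width: 0.06
finger_force: 0.0
[323.66258486 138.95657855] [323.69022601 138.05805965] [337.54553549 138.91416772]
[309 120] [ 28  30 565] [323.70442478 134.89026549]
```

The jar top spans columns 309–337 and is centred at row 135. Its 28 px width fits 30 mm at that height, and it sits about 4 mm further in +y than estimated. I move over it, stay above, and measure again from this second place.

```bash
echo '[0.06,0.01,0,0,0,0.06,0.02,0,0.01,0,0.06,0.016,0,0.02,0,0.06,0.008,0,0.02,0,0.06,0.004,0,0.016,0,0.06,0,0,0.01,0,0.06,0,0,0,0,0.06,0,0,0,0]' | python3 nudge.py
python3 - <<'E'
from h import *
s=eyes.snapshot("wrist");cv2.imwrite("pics/j2.png",s["color"]);p=P(s)
g=cv2.cvtColor(s["color"],6);q=proj(p,[.6865,.159,.031]);print(q,proj(p,[.7015,.159,.031]),robot.get_obs()["tool_pos"])
u,v=q.astype(int);x0,y0=u-60,v-60;m=(g[y0:v+60,x0:u+60]>110).astype(np.uint8)
k,l,st,c=cv2.connectedComponentsWithStats(m)
for a,cc in zip(st[1:],c[1:]):
  if a[4]>60:print(a[:2]+[x0,y0],a[2:],cc+[x0,y0])
print(g[v-40:v+41:4,u-40:u+41:5].tolist())
E
```

```text
time: 25.65
tool_pos: [0.6869, 0.1585, 0.0805]
ee_rot: [3.14, 0.0, 1.571]
wrist_force: [0.0, -0.4, -0.2]
width: 0.0596
finger_force: 0.0
[323.20543062 204.5200351 ] [340.24669966 204.48457382] [0.68747584 0.15833021 0.08148297]
[306 188] [ 30  31 690] [320.55217391 203.66376812]
[263 224] [ 9 15 67] [265.67164179 229.62686567]
[[26, 28, 34, 16, 30, 30, 28, 31, 35, 45, 37, 41, 36, 39, 47, 47, 48], [21, 25, 29, 33, 34, 29, 35, 28, 30, 30, 36, 34, 40, 32, 43, 42, 41], [30, 27, 33, 32, 29, 25, 38, 34, 32, 33, 31, 32, 32, 36, 43, 38, 38], [29, 25, 30, 22, 30, 33, 31, 26, 31, 30, 33, 37, 34, 34, 41, 38, 38], [20, 31, 30, 24, 29, 31, 29, 36, 28, 23, 39, 38, 35, 36, 35, 40, 43], [25, 25, 31, 30, 30, 24, 62, 97, 93, 71, 33, 25, 33, 28, 28, 40, 35], [39, 26, 33, 33, 31, 54, 98, 109, 111, 103, 68, 31, 29, 31, 32, 36, 30], [34, 24, 31, 35, 29, 98, 107, 116, 115, 109, 103, 31, 36, 31, 36, 38, 38], [23, 32, 30, 30, 31, 109, 113, 115, 113, 114, 109, 29, 33, 36, 27, 30, 29], [36, 30, 27, 27, 49, 115, 114, 115, 116, 113, 113, 58, 28, 32, 30, 34, 34], [29, 27, 16, 29, 58, 117, 112, 112, 116, 116, 115, 61, 36, 29, 34, 27, 35], [34, 34, 32, 23, 35, 114, 112, 114, 116, 112, 113, 48, 32, 28, 29, 39, 31], [34, 29, 37, 26, 32, 110, 115, 111, 114, 116, 108, 27, 26, 34, 32, 34, 28], [27, 29, 28, 29, 27, 49, 114, 115, 115, 114, 53, 28, 30, 30, 26, 30, 28], [29, 27, 31, 33, 34, 28, 39, 76, 77, 33, 33, 32, 28, 27, 31, 33, 37], [31, 36, 35, 35, 27, 25, 24, 30, 30, 29, 38, 33, 31, 35, 27, 34, 49], [31, 39, 30, 33, 31, 31, 34, 28, 31, 30, 31, 48, 47, 51, 52, 47, 41], [35, 34, 34, 32, 38, 37, 31, 37, 38, 30, 40, 46, 46, 46, 52, 47, 46], [33, 27, 33, 31, 37, 36, 31, 25, 35, 29, 46, 49, 48, 48, 46, 49, 51], [35, 37, 35, 35, 31, 31, 26, 33, 36, 47, 47, 50, 52, 52, 53, 50, 46], [36, 37, 28, 40, 31, 39, 44, 49, 48, 51, 51, 52, 50, 49, 44, 49, 50]]
```

Second view: the jar centre is at about (321,202.5) and 34 px across. That gives (0.6845, 0.160) with the top at about 31 mm, in agreement. Going down on it.

```bash
echo '[0.06,0.0015,-0.0025,0.005,0,0.06,0,0,0.012,0,0.06,0,0,0.02,0,0.06,0,0,0.02,0,0.06,0,0,0.015,0,0.06,0,0,0.01,0,0.06,0,0,0.006,0,0.06,0,0,0.005,0,0.06,0,0,0,0,0.06,0,0,0,0]' | python3 nudge.py && echo '[0.045,0,0,0,0,0.04,0,0,0,0,0.036,0,0,0,0,0.033,0,0,0,0,0.031,0,0,0,0,0.030,0,0,0,0,0.0297,0,0,0,0,0.0295,0,0,0,0,0.0295,0,0,0,0]' | python3 nudge.py
```

```text
time: 26.53
tool_pos: [0.6845, 0.1598, -0.0127]
ee_rot: [3.14, 0.0, 1.571]
wrist_force: [-0.2, -0.1, 0.4]
width: 0.0603
finger_force: 0.0
time: 27.28
tool_pos: [0.6839, 0.1598, -0.0133]
ee_rot: [3.141, 0.0, 1.571]
wrist_force: [-1.0, -0.6, 0.4]
width: 0.0296
finger_force: 8.0
```

The jar is held at 8 N, 29.6 mm. I firm the grip slightly, lift, carry it over the tub, and check the tub's position from there.

```bash
echo '[0.0293,0,0,0,0,0.0293,0,0,0,0,0.0293,0,0,-0.005,0,0.0293,0,0,-0.012,0,0.0293,0,0,-0.02,0,0.0293,0,0,-0.028,0,0.0293,0,0,-0.03,0,0.0293,0,0,-0.028,0,0.0293,0,0,-0.022,0,0.0293,0,0,-0.016,0,0.0293,0,0,-0.01,0,0.0293,0,0,-0.006,0,0.0293,0,0,0,0]' | python3 nudge.py && echo '[0.0293,0.008,-0.0045,0,0,0.0293,0.016,-0.009,0,0,0.0293,0.024,-0.0134,0,0,0.0293,0.03,-0.0167,0,0,0.0293,0.032,-0.0178,0,0,0.0293,0.032,-0.0178,0,0,0.0293,0.03,-0.0167,0,0,0.0293,0.0225,-0.0125,0,0,0.0293,0.015,-0.0084,0,0,0.0293,0.008,-0.0045,0,0,0.0293,0.005,-0.0027,0,0,0.0293,0,0,0,0,0.0293,0,0,0,0]' | python3 nudge.py
python3 - <<'E'
from h import *
for n,Z in(("scene",.045),("side",.045),("wrist",.045)):
    s=eyes.snapshot(n);p=P(s);cv2.imwrite(f"pics/t_{n}.png",s["color"])
    r=np.array([proj(p,[.5606+.058*np.cos(a),.3825+.058*np.sin(a),Z]) for a in np.linspace(0,6.28,90)])
    lo,hi=r.min(0),r.max(0);g=s["color"].astype(int)
    x0,y0,x1,y1=[int(v) for v in(*np.maximum(lo-25,0),*(hi+25))]
    gg=g[y0:y1,x0:x1];m=((gg.mean(2)>100)&(gg.max(2)-gg.min(2)<40)).astype(np.uint8)
    k,l,st,c=cv2.connectedComponentsWithStats(m);i=1+st[1:,4].argmax();a=st[i]
    print(n,"exp",lo.round(),hi.round(),"obs",a[0]+x0,a[1]+y0,a[0]+a[2]+x0,a[1]+a[3]+y0,a[4])
E
```

```text
time: 28.37
tool_pos: [0.6846, 0.16, 0.1655]
ee_rot: [3.138, -0.0, 1.571]
wrist_force: [0.5, 0.4, -0.1]
width: 0.0296
finger_force: 12.0
time: 29.45
tool_pos: [0.5598, 0.3819, 0.1628]
ee_rot: [-3.141, 0.001, 1.571]
wrist_force: [-0.5, 0.4, -0.5]
width: 0.0294
finger_force: 12.1
scene exp [175. 250.] [234. 297.] obs 175 251 237 310 2798
side exp [217. 289.] [281. 339.] obs 216 287 281 353 3401
wrist exp [271. 135.] [377. 239.] obs 266 133 384 263 11468
```

The tub's outline matches the expected position within about 2 px in the side and scene views. I lower the jar inside, ending slowly.

```bash
echo '[0.0293,0,0,0.008,0,0.0293,0,0,0.016,0,0.0293,0,0,0.024,0,0.0293,0,0,0.028,0,0.0293,0,0,0.026,0,0.0293,0,0,0.022,0,0.0293,0,0,0.016,0,0.0293,0,0,0.01,0,0.0293,0,0,0.006,0,0.0293,0,0,0.004,0,0.0293,0,0,0.002,0,0.0293,0,0,0,0]' | python3 nudge.py && echo '[0.0293,0,0,0.002,0,0.0293,0,0,0.001,0,0.0293,0,0,0.001,0,0.0293,0,0,0.001,0,0.0293,0,0,0,0,0.0293,0,0,0,0]' | python3 nudge.py
```

```text
time: 30.6
tool_pos: [0.5605, 0.3825, 0.0021]
ee_rot: [3.14, -0.0, 1.571]
wrist_force: [-1.3, -0.0, -0.4]
width: 0.0295
finger_force: 12.0
time: 31.1
tool_pos: [0.5599, 0.3824, -0.0036]
ee_rot: [3.141, 0.0, 1.571]
wrist_force: [-0.3, -0.2, -0.1]
width: 0.0295
finger_force: 12.0
```

```bash
echo '[0.0293,0,0,0.001,0,0.0293,0,0,0.001,0,0.0293,0,0,0.001,0,0.0293,0,0,0.001,0,0.0293,0,0,0.0005,0,0.0293,0,0,0,0,0.0293,0,0,0,0,0.0293,0,0,0,0]' | python3 nudge.py
```

```text
time: 31.77
tool_pos: [0.56, 0.3823, -0.0081]
ee_rot: [3.141, 0.0, 1.571]
wrist_force: [-0.6, 0.2, -0.2]
width: 0.0295
finger_force: 12.0
```

At the expected height. I soften the grip, lower the last millimetre, release and rise.

```bash
echo '[0.0296,0,0,0,0,0.0296,0,0,0.0005,0,0.0296,0,0,0.0005,0,0.0296,0,0,0,0,0.030,0,0,0,0,0.031,0,0,0,0,0.034,0,0,0,0,0.04,0,0,0,0,0.048,0,0,0,0,0.048,0,0,0,0,0.048,0,0,0,0]' | python3 nudge.py && echo '[0.048,0,0,-0.005,0,0.048,0,0,-0.01,0,0.048,0,0,-0.02,0,0.048,0,0,-0.03,0,0.048,0,0,-0.035,0,0.048,0,0,-0.035,0,0.048,0,0,-0.035,0,0.048,0,0,-0.03,0,0.048,0,0,-0.025,0,0.048,0,0,-0.015,0,0.048,0,0,-0.005,0,0.048,-0.02,0,0,0,0.048,-0.03,0,0,0,0.048,-0.02,0,0,0,0.048,0,0,0,0,0.048,0,0,0,0]' | python3 nudge.py
python3 - <<'E'
from h import *
def blob(n,X,Y,Z,w,thr,out=None):
    s=eyes.snapshot(n);p=P(s);cv2.imwrite(f"pics/e_{n}.png",s["color"]);return s,p
s,p=blob("wrist",0,0,0,0,0)
g=cv2.cvtColor(s["color"],6)
print("rim exp",[proj(p,[.5606+a,.3825+b,.045]).round().tolist() for a,b in((.058,0),(-.058,0),(0,.058),(0,-.058))])
print("jar exp top",proj(p,[.5606,.3825,.036]).round(),"edge",proj(p,[.5756,.3825,.036]).round(),"bottom",proj(p,[.5606,.3825,.005]).round())
u,v=proj(p,[.5606,.3825,.036]).astype(int)
print("\n".join(" ".join("%3d"%t for t in r) for r in g[v-56:v+57:7,u-63:u+64:6]))
for n in("scene","side"):
    s,p=blob(n,0,0,0,0,0);old=cv2.imread(f"pics/{n}0.png")
    for nm,X in(("A",[.66,.078,.02]),("B",[.667,.001,.02])):
        u,v=proj(p,X).astype(int);d=cv2.absdiff(cv2.GaussianBlur(s["color"],(3,3),0),cv2.GaussianBlur(old,(3,3),0))[v-14:v+14,u-12:u+12];print(n,nm,d.mean().round(1),d.max())
E
```

```text
time: 32.68
tool_pos: [0.56, 0.3823, -0.0092]
ee_rot: [3.141, 0.0, 1.571]
wrist_force: [-0.1, 0.6, -0.5]
width: 0.0478
finger_force: 0.0
time: 34.02
tool_pos: [0.5597, 0.3117, 0.2358]
ee_rot: [3.142, 0.0, 1.569]
wrist_force: [-0.0, 0.6, -0.6]
width: 0.0478
finger_force: 0.0
rim exp [[370.0, 124.0], [279.0, 124.0], [324.0, 76.0], [324.0, 170.0]]
jar exp top [324. 124.] edge [336. 124.] bottom [324. 125.]
 63  69  71  79  79  86  86  92  96  95  97 100 101 100  97  99  92  85  79  80  83  81
 67  66  73  78  84  90  92  97  98 112 143 162 111 100 101 104  96  91  86  85  84  81
 66  72  80  82  87  95  99 243 224 165 157 156 160 224 252 103 100  93  90  89  84  82
 70  74  78  88  90 134 239 159 218 255 255 255 255 216 151 232 157  99  93  89  89  85
 70  80  83  91 110 224 167 255 255 255 255 255 255 255 255 162 216 139  95  92  94  91
 75  79  85  92 255 164 255 255 255 255 255 255 255 255 255 255 151 255  97  97  93  89
 75  83  85 125 183 251 255 255 255 255 255 255 255 255 255 255 255 160 127  94  90  86
 72  80  85 190 162 230 236 255 255 255 222 223 255 255 255 255 255 147 235  
[... 158 characters left out ...]
 255 255 149 194  97  96  88
 63  66  74  81 148 158 168 172 255 255 255 255 255 255 255 255 245 194 101  95  91  87
 58  62  66  76 137 142 164 169 230 255 255 255 255 255 255 255 148 246  91  90  86  83
 54  60  68  73  78 156 147 164 169 169 171 170 171 172 169 149 159  92  87  86  82  80
 51  55  62  69  70  76 140 148 145 164 168 169 165 158 150 151  86  86  81  80  83  83
 49  53  57  64  67  72  74  81 134 161 154 155 163 196  94  81  84  88  81  75  79  74
 42  51  56  56  61  65  66  71  75  78  76  80  85  87  83  83  76  77  72  68  72  68
 42  52  49  53  60  63  67  67  69  71  71  76  76  73  73  74  70  65  67  67  64  64
scene A 1.3 3
scene B 1.0 2
side A 2.8 39
side B 3.2 38
```

The wrist brightness grid shows the tub ring where expected, with the jar's round top (about 24 px across) near its middle, standing upright. The capped jars are unchanged in the scene view and the robot is clear. Handing in.

```bash
python3 -c "
from bench import robot, eyes;print(robot.close_job())"
```

```text
the job is handed in; nothing more can be done
None
```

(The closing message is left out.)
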